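# Shut the parts caddy and lift it off the welding bench

### The job

The sheet-metal caddy on the bench is loaded with two brackets: shut its hinged lid fully, then pick the caddy up by its fixed handle and lift it straight up until its underside is about 10 cm above the bench. Keep it level all the way, keep both brackets inside, and do not disturb the other things on the bench. Finish while still holding the caddy steady and level in the air: do not put it down or let go.

Things in the scene. Friction and masses are not known exactly. Their poses are not given: they have to be found in the camera images.
- caddy: bare grey sheet-metal carrying caddy, loose on the bench (z = 0), 240 (x) x 220 (y) mm, walls 70 mm high and 4 mm thick, about 0.7 kg loaded, balance point within 25 mm of the handle's middle. Origin: centre of its underside; z up; at yaw 0 its x points away from the robot. A partition in its plane x = 0 parts an open bay (-x side) from a bay with a hinged lid (+x side); a fixed handle stands on the partition
- handle (a point): middle of the caddy's fixed handle, 120 mm above the caddy's underside; axes as the caddy's. A dark steel bar along the caddy's y, 134 mm long, 16 mm wide (x), 20 mm tall, on a 12 x 14 mm post at y = +60 and -60 mm; open for 40 mm below the bar
- lid (a joint): angle of the caddy's lid in rad: 0 = shut (level on the walls), grows as its free edge swings up; starts at 0.7 to 1.2. The stiff hinge (0.08 N m) holds the lid at any angle: it neither falls shut nor springs back; 1 to 2 N on its outer face moves it. Lid: flat plate 115 mm (hinge to free edge) x 214 mm (along the caddy's y) x 4 mm
- lid_hinge (a point): middle of the lid's hinge line, which runs along the caddy's y at x = +120 mm, z = +70 mm of the caddy, on the rim farthest from the robot at yaw 0. The shut lid's top is 4 mm above this line
- lid_edge (a point): middle of the lid's free edge, 115 mm from the hinge line; moves with the lid; when shut it lies beside the partition under the handle
- part_open: loose bracket in the caddy's open bay: U of perforated steel sheet, 60 x 50 x 45 mm, about 80 g; origin at the centre of its underside
- part_lidded: the same kind of bracket in the lidded bay
- tray: bystander: open tray of perforated steel, 100 x 75 x 50 mm; origin at the centre of its underside
- angle_bracket: bystander close to the caddy's +y side: angle of perforated steel, base 90 (x) x 60 (y) mm, upright wall 88 mm high along its +y edge; origin at the centre of its underside
- flat_bar: bystander close to the caddy's -y side: solid steel bar 160 x 35 x 20 mm; origin at the centre of its underside
- hammer: bystander: hammer with a wooden handle, lying along its x, about 260 mm long; origin on its underside
- tin: bystander: closed metal tin, 66 mm across, 100 mm high; origin at the centre of its underside
- grinder: bystander: angle grinder, about 270 mm long along its x, 80 mm high; origin on its underside behind the disc
Mind the look-alikes: they are no part of the job. What is shaped like the part_open but green is not meant.

How it is judged (in metres and radians):
On the way, in this order (a step that is already met when the one before it is completed fails the run):
1. the lid is shut while the caddy still stands on the bench (value of joint lid below 0.08 rad and height (world z) of caddy below 0.01 m), for 0.2 s.
2. the caddy is lifted clear of the bench, lid shut (value of joint lid below 0.08 rad and height (world z) of caddy above 0.06 m), for 0.2 s.
At the end, for the whole second after the job is handed in: Lid shut (under 0.08 rad); the caddy's underside 60 to 160 mm above the bench, tilted less than 0.12 rad, still (under 30 mm/s and 0.15 rad/s), within 200 mm of where it stood, carried by the fingers and touching none of the other things; each bracket still lying in its own bay (all of step 2 and height (world z) of caddy below 0.16 m and angle between caddy's own z axis and vertical below 0.12 rad and linear speed of caddy below 0.03 m/s and angular speed of caddy below 0.15 rad/s and contact force between caddy and the fingers above 2 N and distance of caddy from where it was at the start of the episode below 0.2 m and contact force between caddy and tray below 0.1 N and contact force between caddy and angle_bracket below 0.1 N and contact force between caddy and flat_bar below 0.1 N and contact force between caddy and hammer below 0.1 N and contact force between caddy and tin below 0.1 N and contact force between caddy and grinder below 0.1 N and x of part_open in the frame of caddy between -0.12 and 0 m and y of part_open in the frame of caddy between -0.1 and 0.1 m and z of part_open in the frame of caddy between -0.005 and 0.03 m and x of part_lidded in the frame of caddy between 0 and 0.12 m and y of part_lidded in the frame of caddy between -0.1 and 0.1 m and z of part_lidded in the frame of caddy between -0.005 and 0.03 m); the arm keeps its last pose, push and grip.
It fails at once if the caddy tips more than 0.3 rad (angle between caddy's own z axis and vertical above 0.3 rad).
It fails at once if another thing on the bench is shifted more than 30 mm (distance of any of tray, angle_bracket, flat_bar, hammer, tin, grinder from where it was at the start of the episode above 0.03 m).
It also fails if it takes over 42 s, if anything falls off the work surface, if the arm or the gripper's body presses on something with over 40 N, if the wrist force passes 120 N, or if a joint passes its speed limit or range.

### The arm

A 6-joint arm with a two-finger parallel gripper is mounted at the origin on the work surface. World frame = base frame: x ahead of the robot, y to its left, z up, the work surface at z = 0. Lengths are in m, angles in degrees, forces in N, time in s.
With the tool pointing down it reaches from about 0.4 to 0.825 m from the base axis. Payload 7 kg.
Tool frame: the origin (TCP) lies midway between the tips of the shut fingers; the grasp point (between the pads) lies 19 mm behind it; z points along the fingers, y is the line along which they close (so a half turn about z gives the same grasp; the last joint's range is limited). The gripper opens to 88 mm and grips with 3 to 60 N. Pads are 19 mm wide; open, the fingers measure 130 mm over their backs; the gripper's body (78 mm by 193 mm) begins 47 mm behind the grasp point.
Start: joints at [-57.92, 20.546, 0.682, 0, -70.136, -16.507], TCP at [0.181, -0.65, 0.227] pointing down, gripper open.
Joint ranges: [-176.03, 176.03], [-82.01, 121.73], [-58.28, 71.71], [-173.87, 95.51], [-174.79, -0.11], [-173.66, 173.66]. Speed limits (degrees/s): [136.94, 136.94, 172.46, 180, 180, 180].

### API

Orientations are given as [roll, pitch, yaw] about the fixed x, y, z axes, in that order (R = Rz(yaw) Ry(pitch) Rx(roll)).
In Python, from plant import r, eyes, workorder gives the robot as it stands.
- The arm moves only by the tool step_arm, never from a script. Its argument "plan" is a list of rows, each a list of 5 numbers: the shift along the tool's x, y, z each as a share of 25 cm, from -1 to 1, then the turn about the tool's z as a share of 60 degrees, from -1 to 1, then the finger opening in mm, from 0 to 87.6. In form: [[x, y, z, turn, jaw], ...]. A call has 1 to 12 rows; each row is the pose to reach, as a shift and turn from the pose commanded when the call began, along the tool's axes at that moment; what a row does not reach only later rows make up. A row lasts 1/12 s, in which the tool goes at most 41.7 mm and 7.16 degrees, less where a joint would pass 70% of its speed; a pose out of reach is approached as far as the arm can. A call with a number of a shift or a turn outside -1 to 1 is refused whole. A call with a gripper value outside its range is refused whole. The fingers move at their own pace and stop on an object; "newtons" is the grip in N (left out, the last holds). Time passes only in rows, so rows that repeat a pose let the fingers close. It gives the time, the measured TCP pose, the force, the opening and the grip force at its end, in the units of the state.
- r.get_state(): the state, without advancing time (a new reading comes with each control period).
- eyes.capture(name): name is "side" or "top"; returns the picture (420x560x3 uint8, red, green, blue); there is no depth.
- eyes.camera_model(name): a dict with "fov_y" (degrees; the focal length in pixels is half the picture's height over the tangent of half this angle, whatever the lens; pixels are square), "cx", "cy" (the principal point, pixels), "world_to_cam" (4x4, takes a point from world to camera coordinates). Camera axes: x right, y up, looking along -z (the intrinsics and any distortion apply to the point x, -y, -z); pixel columns grow to the right and rows downward; lengths in m; the calibration is good to about 2 mm. A picture is of the moment at which its call begins. camera_model takes no time and is no camera call.
- workorder.close_job(): hands the job in; it is judged then, once.
The state is a dict: "time_s": time; "joints": joint angles; "qd": joint speeds; "joint_torque": joint torques, N m; "tcp_pos": TCP position; "eef_rot": TCP orientation; "contact_force": force on the tool from outside, world axes, zero at the start; "moment": the same for the moment, N m; "gripper_width": finger opening in m; "gripper_force": force on a finger pad.
Only numpy, scipy, OpenCV 4.12 (cv2) and the standard library are available. Lean on these libraries where they do the work, as an engineer would, in place of code of your own. Each camera call takes 0.05 s, during which the arm holds its last target. There are 200 camera calls.

## Working session

There is one attempt and no reset: what is moved stays moved. The work goes in short steps, Python scripts to look and compute and a tool call to move; the robot and the scene stay as the last step left them, time stands still between calls to the robot, and variables do not carry over. Pictures are saved under pics/ and viewed, at most 10 in all, crops included, and the job is handed in when it is done.

Besides the shell and the picture viewer there is one more tool, called by a JSON object that holds its "op" and its "data". step_arm: Moves the arm, as the interface text tells. Its arguments: {"type":"object","properties":{"plan":{"type":"array"},"newtons":{"type":"number"}},"required":["plan"]}

```bash
mkdir -p pics; ls; python3 - <<'E'
from plant import r,eyes,workorder
import cv2
for n in("side","top"):
    cv2.imwrite(f"pics/{n}0.png",cv2.cvtColor(eyes.capture(n),cv2.COLOR_RGB2BGR)); print(eyes.camera_model(n))
print(r.get_state())
E
```

```text
pics
{'fov_y': 51.80534260534846, 'cx': 278.4183342839766, 'cy': 205.0192679681784, 'world_to_cam': array([[-0.79673013, -0.60391297, -0.02258798,  0.39649055],
       [ 0.28478977, -0.40815872,  0.86735301, -0.24941864],
       [-0.53302522,  0.68461345,  0.49718059, -0.89627906],
       [ 0.        ,  0.        ,  0.        ,  1.        ]])}
{'fov_y': 57.04352142477125, 'cx': 281.90522934864254, 'cy': 212.5295446305148, 'world_to_cam': array([[-0.01550543, -0.99970644,  0.0186174 , -0.0057399 ],
       [ 0.99654109, -0.01393065,  0.08192551, -0.51548656],
       [-0.08164211,  0.0198233 ,  0.99646455, -1.19733843],
       [ 0.        ,  0.        ,  0.        ,  1.        ]])}
{'time_s': 0.1, 'joints': array([-5.79200555e+01,  2.05869879e+01,  6.39610462e-01, -1.79245083e-02,
       -7.01363458e+01, -1.65069598e+01]), 'qd': array([ 0.05193137, -0.04931004,  0.12214734,  0.10805023,  0.03607995,
        0.08304772]), 'joint_torque': array([-2.10723141e-03, -5.84162521e+01,  2.93751222e+01,  7.01563329e+00,
        1.01491009e-02, -8.18327771e-05]), 'tcp_pos': array([ 0.18107302, -0.64980614,  0.22572413]), 'eef_rot': array([ 1.79914939e+02, -7.63398107e-03, -1.64433112e+02]), 'contact_force': array([-0.10511733,  0.08791556, -0.62958315]), 'moment': array([-0.06142629,  0.02485551,  0.01839493]), 'gripper_force': 0.0, 'gripper_width': 0.08748108423402616}
```

View pics/side0.png

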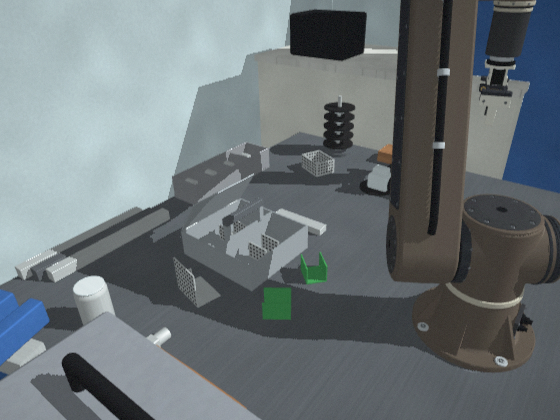

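View pics/top0.png

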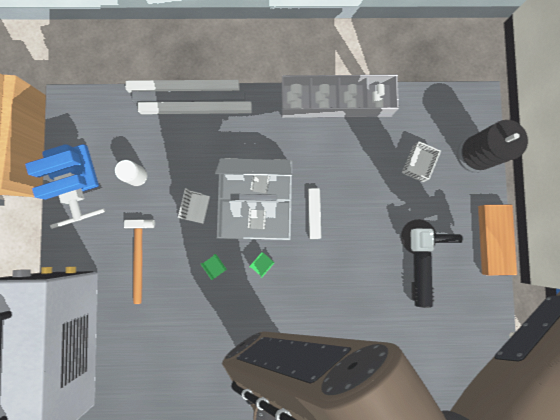

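The side picture shows the caddy around (245,235) with its lid open (edge from about (185,230) to (250,180)). The top picture shows it around (255,200), with the angle bracket at (195,206), the bar at (315,212) and green look-alikes at (213,266) and (262,263). I'll enlarge both.

```bash
python3 - <<'E'
import cv2
a=cv2.imread("pics/side0.png")[165:305,145:335]; b=cv2.imread("pics/top0.png")[145:255,170:330]
cv2.imwrite("pics/s1.png",cv2.resize(a,None,fx=4,fy=4,interpolation=2)); cv2.imwrite("pics/t1.png",cv2.resize(b,None,fx=5,fy=5,interpolation=2))
E
```

```text
(no output)
```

View pics/s1.png

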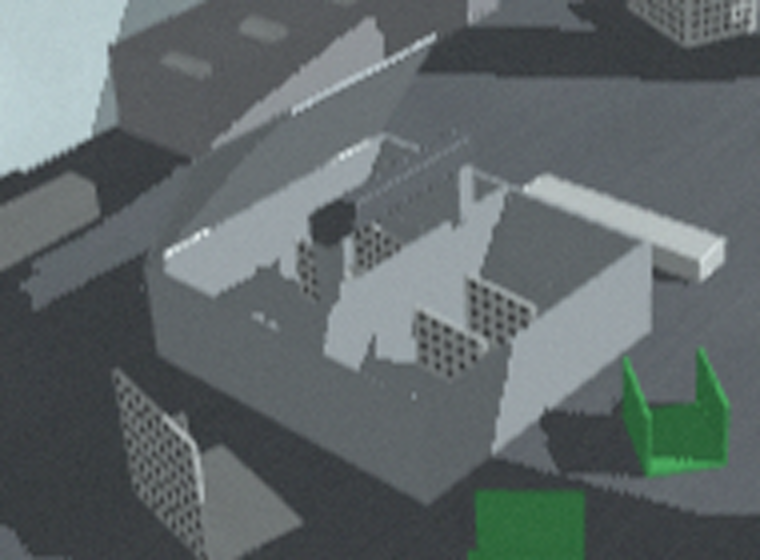

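View pics/t1.png

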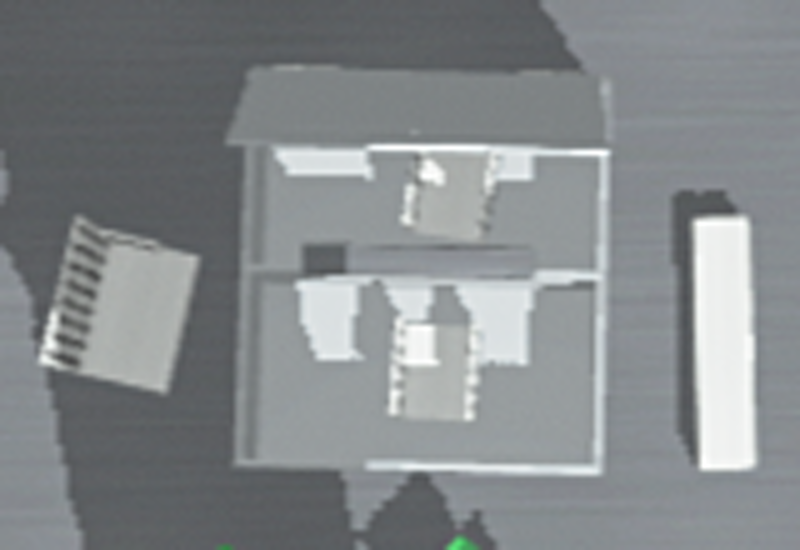

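The crops give me the rim corners, hinge corners, lid free-edge corners and handle ends. I'll triangulate the shared points, then fit the whole caddy.

```bash
cat > h.py <<'E'
from plant import r,eyes,workorder
import numpy as np
from scipy.optimize import least_squares
def proj(n,P):
    m=eyes.camera_model(n); f=210/np.tan(np.radians(m["fov_y"]/2))
    c=np.atleast_2d(P)@m["world_to_cam"][:3,:3].T+m["world_to_cam"][:3,3]
    return np.c_[m["cx"]-f*c[:,0]/c[:,2], m["cy"]+f*c[:,1]/c[:,2]]
T=lambda u,v:(170+u/5,145+v/5)
S=lambda u,v:(145+u/4,165+v/4)
E
python3 - <<'E'
from h import *
def pts(p):
    x,y,yaw,a,dz=p
    L=lambda s:[.12-.115*np.cos(a)-.004*np.sin(a)*0,s*.107,.07+.115*np.sin(a)]
    d=dict(FL=[-.12,.11,.07],FR=[-.12,-.11,.07],HL=[.12,.107,.07],HR=[.12,-.107,.07],EL=L(1),ER=L(-1),
      hL=[0,.067,.12],hR=[0,-.067,.12],FLb=[-.12,.11,0],HLb=[.12,.11,0],FRb=[-.12,-.11,0],hLt=[0,.067,.13],hRt=[0,-.067,.13])
    c,s=np.cos(yaw),np.sin(yaw)
    return {k:np.array([x+c*v[0]-s*v[1],y+s*v[0]+c*v[1],v[2]+dz]) for k,v in d.items()}
O=[("top","FL",T(236,466)),("top","FR",T(603,472)),("top","HL",T(248,68)),("top","HR",T(610,80)),("top","EL",T(228,143)),("top","ER",T(612,148)),
("top","hLt",T(303,259)),("top","hRt",T(535,260)),
("side","FR",S(652,245)),("side","HL",S(150,262)),("side","EL",S(205,150)),("side","ER",S(435,37)),
("side","FLb",S(428,502)),("side","HLb",S(158,355)),("side","FRb",S(650,335)),("side","hL",S(332,222)),("side","hR",S(467,145))]
def res(p):
    d=pts(p); return np.concatenate([proj(n,d[k])[0]-q for n,k,q in O])
s=least_squares(res,[.6,.03,0,1,0],loss="soft_l1")
print(s.x.round(4)); print([(n,k,e.round(1).tolist()) for (n,k,_),e in zip(O,res(s.x).reshape(-1,2))])
d=pts(s.x); print({k:v.round(3).tolist() for k,v in d.items()})
# triangulation of points
for k in("EL","ER","FR","HL"):
    o=[(n,q) for n,kk,q in O if kk==k]
    print(k,least_squares(lambda P:np.concatenate([proj(n,P)[0]-q for n,q in o]),[.6,0,.1]).x.round(3))
for nm,a,b in(("hLmid",T(303,259),S(332,215)),("hRmid",T(535,260),S(467,140))):
    print(nm,least_squares(lambda P:np.r_[proj("top",P)[0]-a,proj("side",P)[0]-b],[.6,0,.1]).x.round(3))
# bystanders top-view corners at given heights
def back(q,z): return least_squares(lambda P:proj("top",[P[0],P[1],z])[0]-q,[.6,0]).x.round(3)
print("angle wall top",back(T(75,215),.088),back(T(40,362),.088),"base",back(T(200,258),0),back(T(167,393),0))
print("bar",[back(T(*q),.02) for q in((692,215),(748,215),(757,468),(700,470))])
E
```

```text
[ 5.5240e-01  6.7600e-02 -3.8100e-02  1.0125e+00 -3.0000e-04]
[('top', 'FL', [0.3, 0.0]), ('top', 'FR', [0.2, 0.5]), ('top', 'HL', [1.8, 0.9]), ('top', 'HR', [-0.6, 0.3]), ('top', 'EL', [0.2, -0.2]), ('top', 'ER', [0.1, 0.7]), ('top', 'hLt', [0.4, -0.4]), ('top', 'hRt', [0.6, 0.6]), ('side', 'FR', [0.1, -1.2]), ('side', 'HL', [-0.5, 0.2]), ('side', 'EL', [-3.1, 2.3]), ('side', 'ER', [0.1, -1.0]), ('side', 'FLb', [-0.0, 0.5]), ('side', 'HLb', [0.1, -0.3]), ('side', 'FRb', [0.3, -1.5]), ('side', 'hL', [-3.5, 2.2]), ('side', 'hR', [-0.4, -0.3])]
{'FL': [0.437, 0.182, 0.07], 'FR': [0.428, -0.038, 0.07], 'HL': [0.676, 0.17, 0.07], 'HR': [0.668, -0.044, 0.07], 'EL': [0.616, 0.172, 0.167], 'ER': [0.607, -0.042, 0.167], 'hL': [0.555, 0.135, 0.12], 'hR': [0.55, 0.001, 0.12], 'FLb': [0.437, 0.182, -0.0], 'HLb': [0.677, 0.173, -0.0], 'FRb': [0.428, -0.038, -0.0], 'hLt': [0.555, 0.135, 0.13], 'hRt': [0.55, 0.001, 0.13]}
EL [0.611 0.169 0.174]
ER [ 0.61  -0.042  0.164]
FR [ 0.429 -0.038  0.065]
HL [0.676 0.172 0.072]
hLmid [0.55  0.132 0.132]
hRmid [0.551 0.001 0.122]
angle wall top [0.587 0.276] [0.5   0.296] base [0.572 0.216] [0.485 0.237]
bar [array([ 0.592, -0.099]), array([ 0.592, -0.134]), array([ 0.431, -0.136]), array([ 0.431, -0.1  ])]
```

The caddy fit is within about 1 px. Centre is (0.552, 0.068), yaw is -2.2° and the lid is at 1.01 rad. The triangulated heights agree with the text: rim 0.065–0.072, lid edge 0.164–0.174, and handle 0.122–0.132 against 0.13 for its top. I'll approach beyond the lid with the fingers shut, closing axis along y so the slim side of the body faces the handle.

{"op": "step_arm", "data": {"plan": [[-0.88, 0.75, -0.24, 0, 0], [-0.88, 0.75, -0.24, 0, 0], [-0.88, 0.75, -0.24, 0, 0], [-0.88, 0.75, -0.24, 0, 0], [-0.88, 0.75, -0.24, 0, 0], [-0.88, 0.75, -0.24, 0, 0], [-0.88, 0.75, -0.24, 0, 0], [-0.88, 0.75, -0.24, 0, 0], [-0.88, 0.75, -0.24, 0, 0]]}}

```text
time_s: 0.85
tcp_pos: [0.3443, -0.4088, 0.2874]
eef_rot: [-179.9, 0.1, -164.2]
contact_force: [-0.5, -0.8, 0.2]
gripper_width: 0.0331
gripper_force: 0.0
```

{"op": "step_arm", "data": {"plan": [[-0.88, 0.75, 0, 0, 0], [-0.88, 0.75, 0, 0, 0], [-0.88, 0.75, 0, 0, 0], [-0.88, 0.75, 0, 0, 0], [-0.88, 0.75, 0, 0, 0], [-0.88, 0.75, 0, 0, 0], [-0.88, 0.75, 0, 0, 0], [-0.88, 0.75, 0, 0, 0], [-0.88, 0.75, 0, 0, 0]]}}

```text
time_s: 1.6
tcp_pos: [0.5049, -0.1702, 0.2855]
eef_rot: [180.0, -0.1, -164.3]
contact_force: [-0.5, -0.2, 0.0]
gripper_width: 0.0001
gripper_force: 0.0
```

{"op": "step_arm", "data": {"plan": [[-0.88, 0.75, 0, 0.3, 0], [-0.88, 0.75, 0, 0.3, 0], [-0.88, 0.75, 0, 0.3, 0], [-0.88, 0.75, 0, 0.3, 0], [-0.88, 0.75, 0, 0.3, 0], [-0.88, 0.75, 0, 0.3, 0], [-0.88, 0.75, 0, 0.3, 0], [-0.88, 0.75, 0, 0.3, 0], [-0.88, 0.75, 0, 0.3, 0]]}}

```text
time_s: 2.35
tcp_pos: [0.6666, 0.0685, 0.2844]
eef_rot: [-179.9, -0.2, 177.6]
contact_force: [-1.0, -1.0, -0.2]
gripper_width: 0.0004
gripper_force: 0.0
```

{"op": "step_arm", "data": {"plan": [[0, 0, 0.64, 0, 0], [0, 0, 0.64, 0, 0], [0, 0, 0.64, 0, 0], [0, 0, 0.64, 0, 0], [0, 0, 0.64, 0, 0], [0, 0, 0.64, 0, 0]]}}

```text
time_s: 2.85
tcp_pos: [0.6649, 0.0662, 0.1256]
eef_rot: [-179.9, -0.2, 177.5]
contact_force: [0.5, 0.3, 0.8]
gripper_width: 0.0009
gripper_force: 0.0
```

{"op": "step_arm", "data": {"plan": [[0.02, 0, 0.02, 0, 0], [0.04, 0, 0.03, 0, 0], [0.06, 0, 0.05, 0, 0], [0.08, 0, 0.06, 0, 0], [0.1, 0, 0.08, 0, 0], [0.12, 0, 0.1, 0, 0], [0.14, 0, 0.12, 0, 0], [0.16, 0, 0.14, 0, 0], [0.18, 0, 0.15, 0, 0], [0.18, 0, 0.16, 0, 0], [0.18, 0, 0.16, 0, 0]]}}

```text
time_s: 3.77
tcp_pos: [0.6202, 0.0707, 0.0859]
eef_rot: [-180.0, -0.1, 177.6]
contact_force: [-0.6, 0.2, -0.6]
gripper_width: 0.0006
gripper_force: 0.0
```

{"op": "step_arm", "data": {"plan": [[0, 0, 0.016, 0, 0], [0, 0, 0.024, 0, 0], [0, 0, 0.032, 0, 0], [0, 0, 0.04, 0, 0], [0, 0, 0.044, 0, 0], [0, 0, 0.048, 0, 0], [0, 0, 0.048, 0, 0], [0, 0, 0.048, 0, 0]]}}

```text
time_s: 4.43
tcp_pos: [0.6211, 0.0707, 0.0745]
eef_rot: [180.0, 0.0, 177.6]
contact_force: [0.0, -0.2, 0.2]
gripper_width: 0.0003
gripper_force: 0.0
```

{"op": "step_arm", "data": {"plan": [[0, 0, 0.006, 0, 0], [0, 0, 0.01, 0, 0], [0, 0, 0.012, 0, 0], [0, 0, 0.012, 0, 0], [0, 0, 0.012, 0, 0]]}}

```text
time_s: 4.85
tcp_pos: [0.6213, 0.0708, 0.0741]
eef_rot: [180.0, 0.1, 177.6]
contact_force: [-7.6, 1.0, 18.5]
gripper_width: 0.0007
gripper_force: 9.2
```

```bash
python3 - <<'E'
from h import *; import cv2
print(r.get_state()["contact_force"])
a=cv2.cvtColor(eyes.capture("side"),cv2.COLOR_RGB2BGR)[165:305,145:335]; b=cv2.cvtColor(eyes.capture("top"),cv2.COLOR_RGB2BGR)[145:255,170:330]
cv2.imwrite("pics/b.png",cv2.vconcat([cv2.resize(a,(570,300)),cv2.resize(b,(570,300))]))
E
```

```text
[-7.58466454  1.02594442 18.51473182]
```

View pics/b.png

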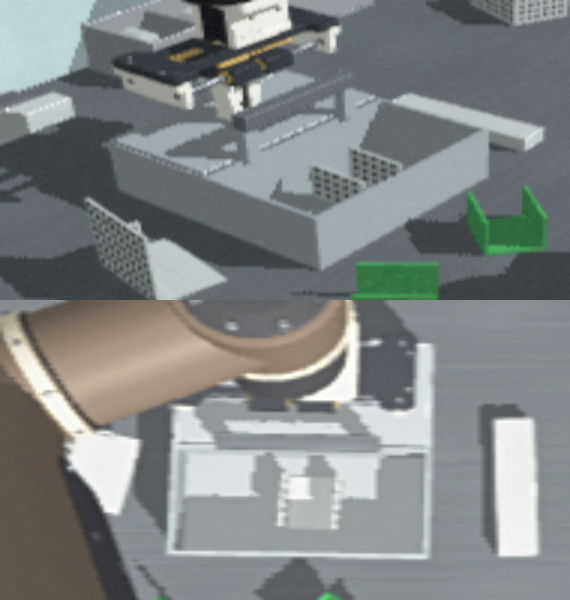

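The lid is down flat: the fingers stop at z = 0.074 with 18 N, exactly the shut lid's top. The caddy hasn't moved; its front-left rim corner is at (217,238) in the top view, as before. Now raise.

{"op": "step_arm", "data": {"plan": [[0, 0, -0.1, 0, 0], [0, 0, -0.5, 0, 0], [0, 0, -0.5, 0, 0], [0, 0, -0.5, 0, 0], [0, 0, -0.5, 0, 87], [0, 0, -0.5, 0, 87], [0, 0, -0.5, 0, 87]]}}

```text
time_s: 5.53
tcp_pos: [0.6205, 0.0707, 0.1961]
eef_rot: [180.0, -0.0, 177.6]
contact_force: [-0.7, 0.1, -0.7]
gripper_width: 0.0148
gripper_force: 0.0
```

```bash
python3 - <<'E'
from h import *; import cv2
s=r.get_state(); print(s["joints"],s["tcp_pos"],s["contact_force"])
a=cv2.cvtColor(eyes.capture("side"),cv2.COLOR_RGB2BGR)[165:305,145:335]
cv2.imwrite("pics/s2.png",cv2.resize(a,None,fx=4,fy=4,interpolation=2))
E
```

```text
[ 2.43684016e+01  1.70404014e+01 -8.48568126e+00 -2.78248574e-02
 -6.45015221e+01 -1.16796738e+02] [0.6205343  0.07069788 0.19608839] [-0.71467599  0.11977624 -0.72757232]
```

View pics/s2.png

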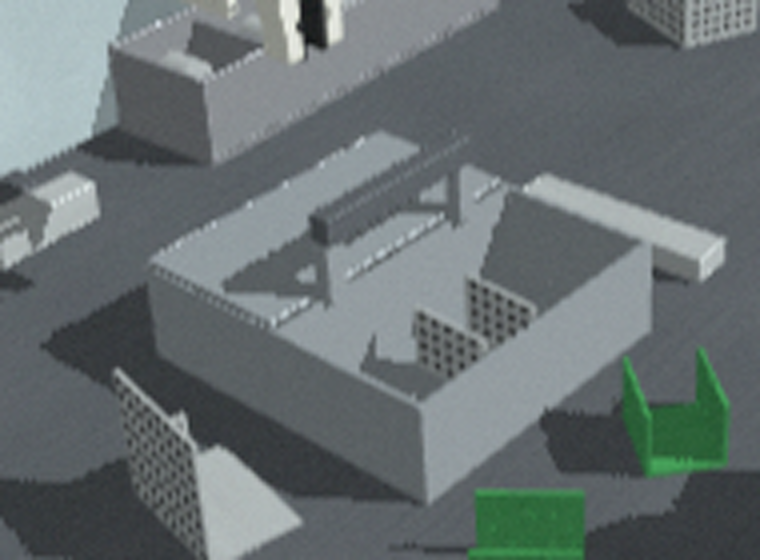

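The lid lies level on the walls and the handle is clear (bar ends at crop (320,230) and (467,140)). Next: move over the handle, turn 90° and open.

{"op": "step_arm", "data": {"plan": [[0.27, -0.024, 0, -0.75, 87], [0.27, -0.024, 0, -0.75, 87], [0.27, -0.024, 0, -0.75, 87], [0.27, -0.024, 0, -0.75, 87], [0.27, -0.024, 0, -0.75, 87], [0.27, -0.024, 0, -0.75, 87], [0.27, -0.024, 0, -0.75, 87], [0.27, -0.024, 0, -0.75, 87]]}}

```text
time_s: 6.25
tcp_pos: [0.5527, 0.0674, 0.1953]
eef_rot: [180.0, -0.1, -137.3]
contact_force: [0.2, 0.1, 0.2]
gripper_width: 0.0727
gripper_force: 0.0
```

{"op": "step_arm", "data": {"plan": [[0, 0, 0, -0.75, 87], [0, 0, 0, -0.75, 87], [0, 0, 0, -0.75, 87], [0, 0, 0, -0.75, 87], [0, 0, 0, -0.75, 87], [0, 0, 0, -0.75, 87], [0, 0, 0, -0.75, 87], [0, 0, 0, -0.75, 87], [0, 0, 0, -0.75, 87]]}}

```text
time_s: 7.0
tcp_pos: [0.553, 0.0675, 0.1959]
eef_rot: [179.9, -0.0, -92.6]
contact_force: [0.0, -0.2, 0.4]
gripper_width: 0.0869
gripper_force: 0.0
```

{"op": "step_arm", "data": {"plan": [[0, 0, 0.15, 0, 87], [0, 0, 0.28, 0, 87], [0, 0, 0.38, 0, 87], [0, 0, 0.38, 0, 87], [0, 0, 0.38, 0, 87], [0, 0, 0.38, 0, 87]]}}

```text
time_s: 7.5
tcp_pos: [0.5543, 0.0678, 0.1029]
eef_rot: [-179.9, 0.0, -92.5]
contact_force: [0.7, 1.1, -0.3]
gripper_width: 0.0871
gripper_force: 0.0
```

{"op": "step_arm", "data": {"plan": [[0, 0, 0, 0, 10], [0, 0, 0, 0, 10], [0, 0, 0, 0, 10], [0, 0, 0, 0, 10], [0, 0, 0, 0, 10], [0, 0, 0, 0, 10], [0, 0, 0, 0, 10], [0, 0, 0, 0, 10], [0, 0, 0, 0, 10], [0, 0, 0, 0, 10], [0, 0, 0, 0, 10], [0, 0, 0, 0, 10]], "newtons": 20}}

```text
time_s: 8.5
tcp_pos: [0.5534, 0.0677, 0.1015]
eef_rot: [-180.0, 0.0, -92.4]
contact_force: [1.1, 0.1, -2.0]
gripper_width: 0.0158
gripper_force: 20.0
```

{"op": "step_arm", "data": {"plan": [[0, 0, 0, 0, 5], [0, 0, 0, 0, 5], [0, 0, 0, 0, 5], [0, 0, 0, 0, 5], [0, 0, 0, 0, 5]], "newtons": 60}}

```text
time_s: 8.92
tcp_pos: [0.5534, 0.0676, 0.1015]
eef_rot: [-180.0, 0.0, -92.4]
contact_force: [1.5, 1.3, -2.2]
gripper_width: 0.0155
gripper_force: 60.0
```

Held at 16 mm, which matches the bar. Lift 12 mm slowly first to check the balance.

{"op": "step_arm", "data": {"plan": [[0, 0, -0.008, 0, 5], [0, 0, -0.016, 0, 5], [0, 0, -0.024, 0, 5], [0, 0, -0.032, 0, 5], [0, 0, -0.04, 0, 5], [0, 0, -0.048, 0, 5], [0, 0, -0.048, 0, 5], [0, 0, -0.048, 0, 5], [0, 0, -0.048, 0, 5]]}}

```text
time_s: 9.67
tcp_pos: [0.5532, 0.0676, 0.1135]
eef_rot: [180.0, 0.0, -92.4]
contact_force: [0.6, 0.6, -5.7]
gripper_width: 0.0156
gripper_force: 60.0
```

```bash
python3 - <<'E'
from h import *; import cv2
s=r.get_state(); print(s["moment"],s["tcp_pos"],s["contact_force"],s["gripper_width"])
a=cv2.cvtColor(eyes.capture("side"),cv2.COLOR_RGB2BGR)[155:305,145:335]
cv2.imwrite("pics/s3.png",cv2.resize(a,None,fx=4,fy=4,interpolation=2))
E
```

```text
[ 0.03614381  0.12050086 -0.00342637] [0.55320441 0.06757633 0.11351101] [ 0.5529863   0.62920828 -5.66946146] 0.015577998943364257
```

View pics/s3.png

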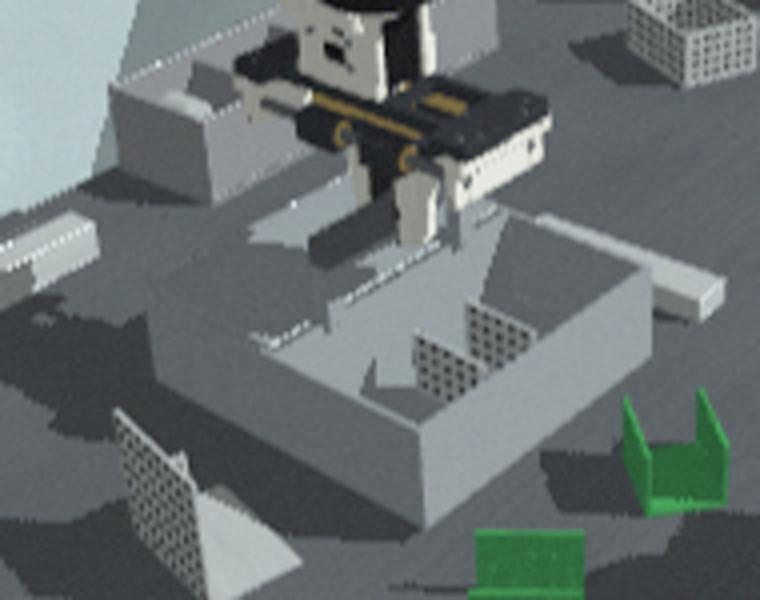

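The caddy is off the bench: its near bottom corner is at crop (422,525), 4 px higher than before, and the left and right corners rose by similar amounts. The moments are small, so I'll go on up.

{"op": "step_arm", "data": {"plan": [[0, 0, -0.02, 0, 5], [0, 0, -0.05, 0, 5], [0, 0, -0.085, 0, 5], [0, 0, -0.12, 0, 5], [0, 0, -0.155, 0, 5], [0, 0, -0.19, 0, 5], [0, 0, -0.225, 0, 5], [0, 0, -0.26, 0, 5], [0, 0, -0.295, 0, 5], [0, 0, -0.325, 0, 5], [0, 0, -0.345, 0, 5], [0, 0, -0.355, 0, 5]]}}

```text
time_s: 10.72
tcp_pos: [0.5536, 0.0677, 0.2033]
eef_rot: [-179.9, 0.0, -92.4]
contact_force: [1.1, -0.3, -6.3]
gripper_width: 0.0153
gripper_force: 60.0
```

{"op": "step_arm", "data": {"plan": [[0, 0, 0, 0, 5], [0, 0, 0, 0, 5], [0, 0, 0, 0, 5], [0, 0, 0, 0, 5], [0, 0, 0, 0, 5], [0, 0, 0, 0, 5]]}}

```text
time_s: 11.22
tcp_pos: [0.5532, 0.0675, 0.202]
eef_rot: [180.0, -0.0, -92.4]
contact_force: [-0.8, 0.7, -6.7]
gripper_width: 0.0151
gripper_force: 60.0
```

```bash
python3 - <<'E'
from h import *; import cv2
s=r.get_state(); print(s["moment"],s["tcp_pos"],s["contact_force"],s["gripper_width"])
a=cv2.cvtColor(eyes.capture("side"),cv2.COLOR_RGB2BGR)[125:275,145:335]
cv2.imwrite("pics/s4.png",cv2.resize(a,None,fx=4,fy=4,interpolation=2))
# predicted corners if level at z=.102
c,sn=np.cos(-.038),np.sin(-.038)
for k,v in dict(FL=(-.12,.11,.07),FR=(-.12,-.11,.07),HL=(.12,.11,.07),FLb=(-.12,.11,0),HLb=(.12,.11,0),FRb=(-.12,-.11,0)).items():
    p=proj("side",[.5524+c*v[0]-sn*v[1],.0676+sn*v[0]+c*v[1],v[2]+.101])[0]; print(k,((p-[145,125])*4).round())
E
```

```text
[ 0.0370973   0.08676052 -0.03776544] [0.55320741 0.06754378 0.20201769] [-0.8339409   0.72088872 -6.66415486] 0.015133580140365891
FL [411. 416.]
FR [654. 261.]
HL [122. 286.]
FLb [418. 523.]
HLb [138. 383.]
FRb [653. 358.]
```

View pics/s4.png

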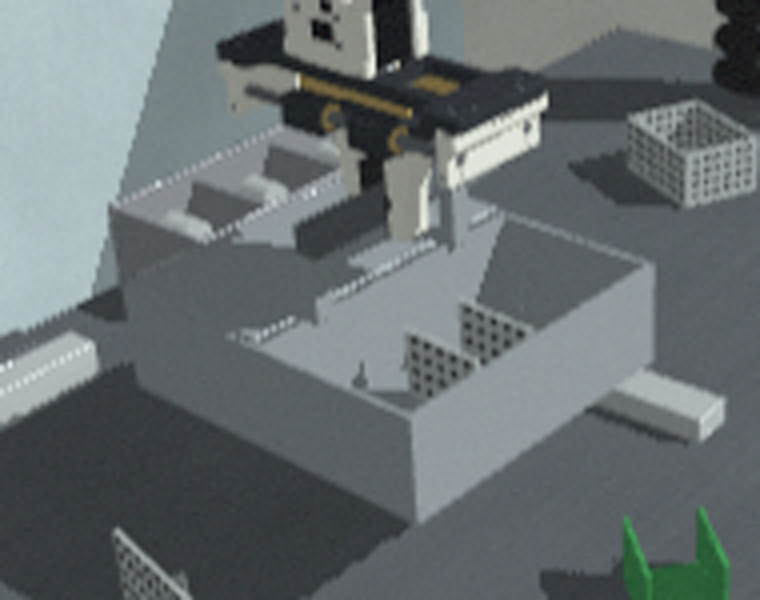

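The observed corners, (412,415), (655,264) and (417,522), match the level prediction at z = 0.101 within 1 px. The lid is shut and the open-bay bracket is still in its bay, so I'm handing in.

```bash
python3 -c "
from plant import workorder; print(workorder.close_job())"
```

```text
the job is handed in; nothing more can be done
None
```

I shut the lid and lifted the caddy by its handle to about 10 cm; it was held level and steady at 60 N when I handed the job in at about 11 s (no verdict was returned).

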